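# Level the curing rack and set its upper shelf

## Task

One of the four knurled collars on the threaded corner posts of the jeweller's curing rack has been run down its post. Spin it back up until its top is level with the tops of the other three and let go of it; then gently set the loose slatted shelf on the rack, its four hollow legs over the four posts, so that it sits down level on all four collars. Leave the other three collars at their height, and everything else on the bench where it is.

Things in the scene. Friction and masses are not known exactly. Their poses are not given: they have to be found in the camera images.
- rack: Lower part of the curing rack, fixed: aluminium deck 190 x 150 mm (its x, y), deck top 14 mm above the bench, four upright threaded steel posts at x = +-75, y = +-55 mm, 12 mm thick, round tops 86 mm above the bench, each with a knurled collar. A correctly set collar's top is 64 mm above the bench. Origin: rack centre at bench level. It may stand at any yaw.
- collar0_top (a point): Centre of the top face of the run-down collar, at rack x = -75, y = -55 mm; it starts 4.5 to 9 mm too low. All four are alike: knurled brass, 30 mm across, 14 mm high. Right-hand multi-start thread, 8 mm per turn: counter-clockwise from above it rises. About 0.03 N m turns it; it stays where left. Free: 25 mm below it, 45 mm round its axis.
- collar1_top (a point): Centre of the top face of the like collar on the post at rack x = -75, y = +55 mm. It starts at the correct height.
- collar2_top (a point): Centre of the top face of the like collar on the post at rack x = +75, y = -55 mm. It starts at the correct height.
- collar3_top (a point): Centre of the top face of the like collar on the post at rack x = +75, y = +55 mm. It starts at the correct height.
- frame: Loose slatted shelf standing on the bench: aluminium, 170 x 130 mm (its x, y), 0.35 to 0.6 kg. Four hollow square legs at x = +-75, y = +-55 mm, 34 mm high, 20 mm outside, 15 mm inside. Carrying bar along x over the middle: 12 x 12 mm, 82 mm free between its uprights, centre 72 mm above the feet, 44 mm over the slats. Origin: centre, at the feet. Fits the rack either way round.
- graver_tin: Bystander: steel tin of gravers, 54 mm across, handles reaching 140 mm high, standing 120 to 130 mm from the rack's centre beside one of its long sides. Origin: centre of its underside.
- burner: Bystander: brass spirit burner, 72 mm across, 74 mm high, standing near one short side of the rack, about 155 mm from its centre. Origin: centre of its underside.
- pendant0: Bystander: round steel pendant with a stone, 32 mm across, 11 mm high, lying on the rack's deck. Origin: centre of its underside.
- pendant1: Bystander: a second such pendant on the rack's deck.
- pliers: Bystander: flat-nose pliers, 135 mm long along x, 52 mm wide, 12 mm high, lying beside a long side of the shelf. Origin: at bench level near the joint of the pliers.
- bench_block: Bystander: steel bench block 65 x 65 x 18 mm, lying near a short side of the shelf. Origin: centre of its underside.
- filings_dish: Bystander: small ceramic dish of filings, 92 mm across, 14 mm high. Origin: centre of its underside.
Things that resemble listed ones, but are neither listed nor needed, are in the scene too. What is shaped like the rack but orange is not meant.

How it is judged (in metres and radians):
On the way, in this order (a step that is already met when the one before it is completed fails the run):
1. the run-down collar is spun up level with the other three and let go, the shelf not yet on the rack (z of collar0_top in the frame of rack between 0.0628 and 0.0652 m and contact force between the fingers and rack below 0.1 N and horizontal distance between frame and rack above 0.05 m), for 0.2 s.
2. the shelf's legs are over the posts and it stands on the collars (horizontal distance between frame and rack below 0.004 m and z of frame in the frame of rack below 0.0655 m and angle between the x axis of frame and the x axis of rack, either way round below 0.04 rad), for 0.2 s.
At the end, for the whole second after the job is handed in: All four collar tops are within 1.2 mm of 64 mm above the bench; the shelf rests on them, legs over the posts, centre within 4 mm of the rack's, feet 62 to 65.5 mm above the bench, aligned within 0.04 rad (either way round), tilted less than 0.015 rad, at rest (all of step 2 and z of collar0_top in the frame of rack between 0.0628 and 0.0652 m and z of collar1_top in the frame of rack between 0.0628 and 0.0652 m and z of collar2_top in the frame of rack between 0.0628 and 0.0652 m and z of collar3_top in the frame of rack between 0.0628 and 0.0652 m and z of frame in the frame of rack above 0.062 m and angle between frame's own z axis and vertical below 0.015 rad and linear speed of frame below 0.01 m/s); the robot touches nothing.
It fails at once if a bystander is pushed more than 20 mm from its place (distance of any of graver_tin, burner, pendant0, pendant1, pliers, bench_block, filings_dish from where it was at the start of the episode above 0.02 m).
It fails at once if the shelf is dropped onto the posts (over 0.35 m/s in the last 35 mm) (horizontal distance between frame and rack below 0.03 m and z of frame in the frame of rack below 0.1 m and linear speed of frame above 0.35 m/s).
It fails at once if the shelf is rammed onto the rack (more than 60 N) (contact force between frame and rack above 60 N).
It also fails if it takes over 72 s, if anything falls off the work surface, if the arm or the gripper's body presses on something with over 40 N, if the wrist force passes 120 N, or if a joint passes its speed limit or range.

## Robot

A 6-joint arm with a two-finger parallel gripper is mounted at the origin on the work surface. World frame = base frame: x ahead of the robot, y to its left, z up, the work surface at z = 0. Lengths are in mm, angles in rad, forces in N, time in s.
With the tool pointing down it reaches from about 400 to 925 mm from the base axis. Payload 12.5 kg.
Tool frame: the origin (TCP) lies midway between the tips of the shut fingers; the grasp point (between the pads) lies 19 mm behind it; z points along the fingers, y is the line along which they close (so a half turn about z gives the same grasp; the last joint's range is limited). The gripper opens to 95 mm and grips with 3 to 60 N. Pads are 20 mm wide; open, the fingers measure 119 mm over their backs; the gripper's body (75 mm by 180 mm) begins 59 mm behind the grasp point.
Start: joints at [-1.325, 0.491, 1.559, -0, 1.092, -0.106], TCP at [215.391, -586.731, 214.661] pointing down, gripper open.
Joint ranges: [-3.1, 3.1], [-0.84, 2.19], [0.05, 2.79], [-1.13, 4.28], [0.06, 2.93], [-2.69, 2.69]. Speed limits (rad/s): [2.22, 2.22, 2.79, 3.14, 3.14, 3.14].

## Interface

Orientations are given as [roll, pitch, yaw] about the fixed x, y, z axes, in that order (R = Rz(yaw) Ry(pitch) Rx(roll)).
In Python, from cell import state, viewer, env, models gives the robot as it stands. The module is installed in compiled form; this text tells all that it offers.
- The arm moves only by the tool arm_command, never from a script. Its argument "rows" is a list of rows, each a list of 2 entries, a list of its own where there are three numbers: the shift along the tool's x, y, z normalised to -1 to 1, where 1 is 0.25 m, then the turn about the tool's z normalised to -1 to 1, where 1 is pi rad. A call has exactly 5 rows; each row shifts and turns the commanded pose from where the row before left it, along the tool's axes as they then stand; what a row does not reach is not made up. A row lasts 1/10 s, in which the tool goes at most 50 mm and 8.59 degrees, less where a joint would pass 70% of its speed; a pose out of reach is approached as far as the arm can. A call with a number of a shift or a turn outside -1 to 1 is refused whole. A call with a gripper value outside its range is refused whole. "claw" is the opening, from 0 (shut) to 1 (fully open), set as the call begins (left out, the last holds). The fingers move at their own pace and stop on an object; the grip force is fixed at half the most. Time passes only in rows, so rows that do not move let the fingers close, or fill a call up. It gives the time, the measured TCP pose, the force, the opening and the grip force at its end, in the units of the state.
- state(): the state, without advancing time (a new reading comes with each control period).
- viewer.read_camera(name): name is "scene" or "top"; returns (picture, depth): 420x560x3 uint8, red, green, blue; 420x560 float32, mm along the optical axis (not along the pixel's ray), 0 where there is no reading.
- viewer.get_calibration(name): a dict with "camera_matrix" (3x3 intrinsics, pixels), "world_to_cam" (4x4, takes a point from world to camera coordinates). Camera axes: x right, y up, looking along -z (the intrinsics and any distortion apply to the point x, -y, -z); pixel columns grow to the right and rows downward; lengths in mm; the calibration is good to about 2 mm. A picture is of the moment at which its call begins. get_calibration takes no time and is no camera call.
- env.job_done(): hands the job in; it is judged then, once.
Trained networks look in the newest picture that a camera, given by its name, has taken for a name from the list of things; names that differ only in an ending like _2 or _b are one class to them, and where a whole thing is asked for, a point or a joint stands for the part that bears it (a point fixed in the world has none). Each returns a list of dicts, best first, with "confidence" (0 to 1); they miss things now and then, are a little off and sometimes report something else, mostly with a low value. They report only what shows in the picture. A call takes as long as a camera call. They do not tell look-alikes from the thing itself.
- models.search_frame(camera, label): "position" ([x, y, z] in mm, in world coordinates, good to about 4 mm: the middle of the surface that is visible of it).
- models.mark_of(camera, label): "position" ([x, y, z] in mm, in world coordinates, good to about 4 mm: a listed point, or the origin of a listed thing).
The state is a dict: "t": time; "joints": joint angles; "qvel": joint speeds; "tau": joint torques, N m; "eef_pos": TCP position; "tcp_rot": TCP orientation; "ft_force": force on the tool from outside, world axes, zero at the start; "moment": the same for the moment, N m; "opening": opening from 0.0 (shut) to 1.0 (fully open); "grip_force": force on a finger pad.
Only numpy, scipy, OpenCV 4.12 (cv2) and the standard library are available. Lean on these libraries where they do the work, as an engineer would, in place of code of your own. Each camera call takes 0.05 s, during which the arm holds its last target. There are 200 camera calls.

## Working session

There is one attempt and no reset: what is moved stays moved. The work goes in short steps, Python scripts to look and compute and a tool call to move; the robot and the scene stay as the last step left them, time stands still between calls to the robot, and variables do not carry over. Pictures are saved under pics/ and viewed, at most 10 in all, crops included, and the job is handed in when it is done.

Besides the shell and the picture viewer there is one more tool, called after "Emit:" in YAML: its name, and indented under it one key for each argument. arm_command: Moves the arm, as the interface text tells. Scaled input: -1 to 1 covers 0.25 m each way for a shift and pi rad each way for a turn. Its arguments: {"type":"object","properties":{"rows":{"type":"array","items":{"type":"array"}},"claw":{"type":"number"}},"required":["rows"]}

```bash
mkdir -p pics
python3 - <<'E'
from cell import state,viewer,models
import cv2,numpy as np
s=state();print(s['t'],s['eef_pos'],s['tcp_rot'])
for c in ['scene','top']:
    p,d=viewer.read_camera(c);cv2.imwrite(f'pics/{c}0.png',p[:,:,::-1]);np.save(f'{c}.npy',d)
    k=viewer.get_calibration(c);print(c,np.round(k['camera_matrix'],1).tolist(),np.round(k['world_to_cam'],4).tolist(),[q for q in k])
    for l in ['rack','frame','collar0_top','collar1_top','collar2_top','collar3_top','graver_tin','burner','pliers','bench_block']:
        print(l,[(np.round(r['position']).tolist(),round(r['confidence'],2)) for r in models.mark_of(c,l)])
E
```

```text
0.0 [ 215.32342699 -586.50059058  214.0983063 ] [-3.14057307e+00 -1.13499925e-04  3.51781940e-01]
scene [[536.0, 0.0, 280.9], [0.0, 536.0, 219.4], [0.0, 0.0, 1.0]] [[0.4821, 0.8759, 0.0198, -202.0737], [-0.5832, 0.304, 0.7533, 238.674], [0.6538, -0.3747, 0.6574, -1718.6079], [0.0, 0.0, 0.0, 1.0]] ['camera_matrix', 'world_to_cam']
rack [([471.0, 254.0, 0.0], 0.97), ([197.0, 352.0, 0.0], 0.86), ([612.0, -310.0, 4.0], 0.74)]
frame [([506.0, -212.0, -1.0], 0.86), ([450.0, 161.0, 66.0], 0.47), ([475.0, 226.0, 18.0], 0.32)]
collar0_top [([391.0, 299.0, 63.0], 0.48), ([105.0, 382.0, 62.0], 0.37)]
collar1_top [([197.0, 447.0, 63.0], 0.5), ([489.0, 344.0, 63.0], 0.43), ([471.0, 255.0, 1.0], 0.43)]
collar2_top [([193.0, 264.0, 64.0], 0.58), ([451.0, 164.0, 64.0], 0.4)]
collar3_top [([551.0, 212.0, 69.0], 0.45), ([282.0, 324.0, 64.0], 0.4)]
graver_tin [([587.0, 302.0, 4.0], 0.87), ([696.0, -11.0, -3.0], 0.32)]
burner [([393.0, 392.0, -1.0], 0.87)]
pliers [([434.0, -301.0, 2.0], 0.94)]
bench_block [([614.0, -311.0, 1.0], 0.76), ([388.0, 300.0, 57.0], 0.39)]
top [[485.4, 0.0, 284.8], [0.0, 485.4, 212.6], [0.0, 0.0, 1.0]] [[0.0211, -0.9997, -0.0118, -18.9881], [0.9958, 0.0199, 0.0893, -469.7203], [-0.089, -0.0137, 0.9959, -1149.7953], [0.0, 0.0, 0.0, 1.0]] ['camera_matrix', 'world_to_cam']
rack [([200.0, 356.0, -2.0], 0.63), ([452.0, 271.0, 18.0], 0.46)]
frame [([506.0, -215.0, 2.0], 0.86)]
collar0_top [([111.0, 383.0, 68.0], 0.4)]
collar1_top [([203.0, 452.0, 62.0], 0.59), ([486.0, 346.0, 63.0], 0.56)]
collar2_top [([452.0, 160.0, 66.0], 0.69), ([194.0, 257.0, 67.0], 0.63)]
collar3_top [([551.0, 210.0, 66.0], 0.55), ([283.0, 326.0, 68.0], 0.46)]
graver_tin [([586.0, 299.0, 4.0], 0.73)]
burner [([394.0, 393.0, -6.0], 0.81), ([695.0, -13.0, 2.0], 0.17)]
pliers [([431.0, -297.0, 0.0], 0.87)]
bench_block [([609.0, -314.0, 1.0], 0.87)]
```

View pics/scene0.png

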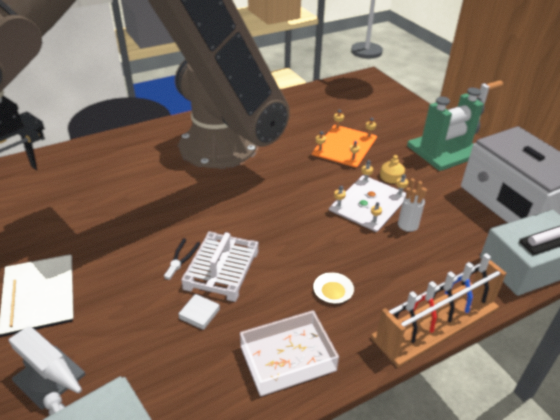

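View pics/top0.png

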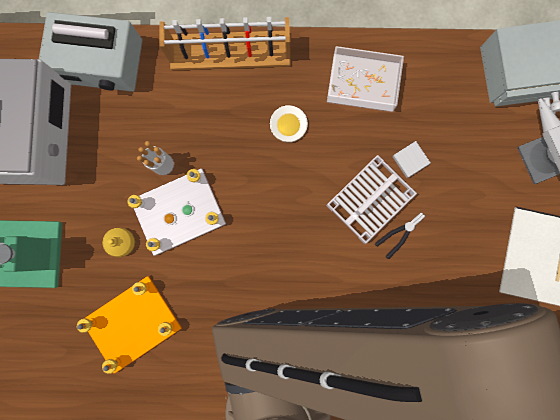

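Aluminium rack: scene px (368,202), top px (178,212). The orange look-alike is at scene (345,145), top (130,325), and I'm leaving it alone. The shelf is at scene (220,264), top (372,200). Next I measure post and collar heights from depth.

```bash
cat > h.py <<'E'
import numpy as np,cv2
from cell import state,viewer
from scipy.optimize import least_squares
def cloud(c,save=None):
    p,d=viewer.read_camera(c)
    if save: cv2.imwrite(save,p[:,:,::-1])
    k=viewer.get_calibration(c);K=k['camera_matrix'];T=np.linalg.inv(k['world_to_cam'])
    v,u=np.mgrid[:d.shape[0],:d.shape[1]]
    P=np.stack([(u-K[0,2])/K[0,0]*d,-(v-K[1,2])/K[1,1]*d,-d],-1)@T[:3,:3].T+T[:3,3]
    P[d<=0]=np.nan
    return p,P
def proj(c,X):
    k=viewer.get_calibration(c);q=np.r_[X,1]@np.array(k['world_to_cam']).T
    uv=np.array(k['camera_matrix'])@[q[0],-q[1],-q[2]];return uv[:2]/uv[2]
def rect(c0,yaw,pts=None):
    R=np.array([[np.cos(yaw),-np.sin(yaw)],[np.sin(yaw),np.cos(yaw)]])
    return np.array([[-75,-55],[-75,55],[75,-55],[75,55]])@R.T+c0
E
cat > m.py <<'E'
from h import *
cs=rect(np.array([471,254.]),np.deg2rad(-65.4))
for c in ['top','scene']:
    p,P=cloud(c)
    print(c,'bench z',np.nanmedian(P[190:230,260:300,2]) if c=='top' else np.nanmedian(P[330:350,120:160,2]))
    pc=[]
    for i,q in enumerate(cs):
        r=np.hypot(P[...,0]-q[0],P[...,1]-q[1])
        Q=P[(r<26)&(P[...,2]>76)]; m=Q.mean(0) if len(Q) else [np.nan]*3; pc.append(m[:2])
        r=np.hypot(P[...,0]-m[0],P[...,1]-m[1])
        A=P[(r>8)&(r<14)&(P[...,2]>45)&(P[...,2]<75)]
        print(i,np.round(m,1),len(Q),'collar',len(A),np.round(np.percentile(A[:,2],[10,25,50,75,90]),1))
    f=least_squares(lambda x:(rect(x[:2],x[2])-pc).ravel(),[471,254,-1.141])
    print('rack fit',np.round(f.x,4),np.round(f.fun,1))
    r=np.hypot(P[...,0]-506,P[...,1]+213)
    F=P[(r<125)&(P[...,2]>62)]
    print('bar',len(F),F.mean(0).round(1),np.percentile(F[:,2],[5,50,95]).round(1))
    w,V=np.linalg.eigh(np.cov(F[:,:2].T));print('yaw',np.arctan2(V[1,1],V[0,1]), np.ptp(F[:,:2]@V,axis=0))
    M=(r<125)&(P[...,2]>22)
    (cx,cy),sz,a=cv2.minAreaRect(P[M][:,:2].astype(np.float32));print('minrect',cx,cy,sz,a)
    x0=proj(c,[471,254,40]).astype(int)
    s=p[x0[1]-55:x0[1]+55,x0[0]-70:x0[0]+70,::-1]
    cv2.imwrite(f'pics/crop_{c}.png',cv2.resize(s,None,fx=4,fy=4,interpolation=cv2.INTER_CUBIC))
a,b=[cv2.imread(f'pics/crop_{c}.png') for c in ('top','scene')]
cv2.imwrite('pics/crops.png',cv2.resize(np.hstack([a,b]),(800,314)))
E
python3 m.py
```

```text
top bench z 1.3846654716751345
0 [387.  296.6  84.1] 26 collar 64 [57.4 58.8 60.2 61.7 63. ]
1 [486.6 342.7  83.5] 27 collar 74 [57.8 62.  64.7 66.3 67.9]
2 [450.8 161.   84.7] 24 collar 74 [61.2 63.3 65.  66.9 67.9]
3 [549.5 207.4  84.3] 24 collar 73 [61.  63.4 64.9 66.5 67.9]
rack fit [468.4789 251.9292  -1.1337] [-0.1 -0.1 -0.   0.5 -0.4 -0.3  0.5 -0.1]
bar 236 [ 507.4 -214.6   79. ] [75.5 79.3 82.5]
yaw 2.3605068336167974 [ 11.90464122 102.78929878]
minrect 520.2918701171875 -227.315673828125 (129.8488311767578, 207.84524536132812) 45.80809783935547
scene bench z -0.5366535992507693
0 [389.8 294.9  82. ] 16 collar 45 [49.3 51.5 57.  60.  61.4]
1 [487.9 342.4  81. ] 16 collar 46 [52.2 57.2 61.6 63.7 65.4]
2 [453.9 160.2  81.4] 17 collar 52 [51.8 55.4 59.2 63.3 64.3]
3 [553.3 206.4  81.7] 20 collar 63 [52.3 55.8 60.6 63.1 65.2]
rack fit [471.244  251.002   -1.1256] [-0.5  0.1  0.7 -0.1 -0.  -0.6 -0.2  0.6]
bar 223 [ 512.6 -217.6   75. ] [65.8 76.2 79.7]
yaw 2.3582929666810313 [ 13.44488564 103.84875323]
minrect 506.8673095703125 -214.7635498046875 (133.104248046875, 175.1131134033203) 45.16130828857422
```

View pics/crop_scene.png

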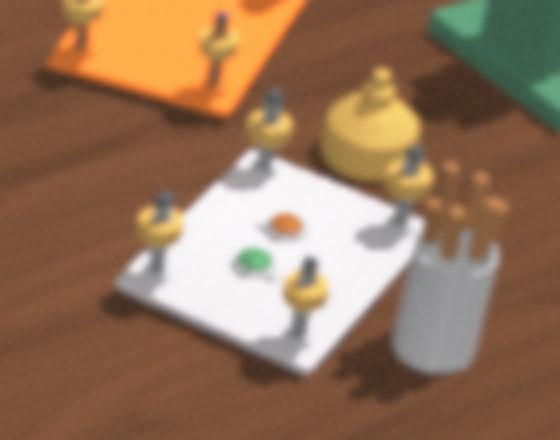

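The run-down collar is the one at crop (270,128), nearest the burner. It is about 4.7 mm low, and depth and the collar0 label agree. Post at about (388, 296). I'm moving there along an arc.

Emit:
arm_command:
  rows:
    - [[0.158,-0.097,0],0]
    - [[0.158,-0.097,0],0]
    - [[0.158,-0.097,0],0]
    - [[0.158,-0.097,0],0]
    - [[0.158,-0.097,0],0]
  claw: 0.55

```text
t: 1.7
eef_pos: [359.8, -403.4, 214.8]
tcp_rot: [3.141, -0.0, 0.351]
ft_force: [-0.1, -0.7, 0.8]
opening: 0.639
grip_force: 0.0
```

Emit:
arm_command:
  rows:
    - [[0.158,-0.097,0],0]
    - [[0.158,-0.097,0],0]
    - [[0.158,-0.097,0],0]
    - [[0.158,-0.097,0],0]
    - [[0.158,-0.097,0],0]

```text
t: 2.2
eef_pos: [503.6, -221.3, 214.8]
tcp_rot: [3.141, -0.0, 0.352]
ft_force: [0.5, -0.4, 0.6]
opening: 0.55
grip_force: 0.0
```

Emit:
arm_command:
  rows:
    - [[0.158,-0.097,0],0]
    - [[0.158,-0.097,0],0]
    - [[-0.003,-0.191,0],0]
    - [[-0.003,-0.191,0],0]
    - [[-0.003,-0.191,0],0]

```text
t: 2.7
eef_pos: [507.8, -14.9, 214.4]
tcp_rot: [-3.142, 0.0, 0.352]
ft_force: [0.8, 0.9, 0.6]
opening: 0.551
grip_force: 0.0
```

Emit:
arm_command:
  rows:
    - [[-0.003,-0.191,0],0]
    - [[-0.003,-0.191,0],0]
    - [[-0.003,-0.191,0],0]
    - [[-0.003,-0.191,0],0]
    - [[-0.003,-0.191,0],0]

```text
t: 3.2
eef_pos: [421.9, 207.9, 214.9]
tcp_rot: [3.141, -0.001, 0.352]
ft_force: [1.4, 0.2, -0.3]
opening: 0.55
grip_force: 0.0
```

Emit:
arm_command:
  rows:
    - [[-0.003,-0.191,0],0]
    - [[-0.003,-0.191,0],0]
    - [[0,0,0],0.047]
    - [[0,0,0],0.047]
    - [[0,0,0],0.047]

```text
t: 3.7
eef_pos: [388.2, 296.0, 214.7]
tcp_rot: [3.142, -0.0, -0.096]
ft_force: [0.7, -0.9, 0.4]
opening: 0.549
grip_force: 0.0
```

Emit:
arm_command:
  rows:
    - [[0,0,0.19],0]
    - [[0,0,0.19],0]
    - [[0,0,0.18],0]
    - [[0,0,0.12],0]
    - [[0,0,0.042],0]

```text
t: 4.2
eef_pos: [387.6, 294.9, 31.7]
tcp_rot: [3.139, 0.003, -0.091]
ft_force: [0.3, 0.1, 0.3]
opening: 0.551
grip_force: 0.0
```

Emit:
arm_command:
  rows:
    - [[0,0,0],0]
    - [[0,0,0],0]
    - [[0,0,0],0]
    - [[0,0,0],0]
    - [[0,0,0],0]
  claw: 0.2

```text
t: 4.7
eef_pos: [390.6, 298.3, 35.8]
tcp_rot: [-3.136, -0.006, -0.092]
ft_force: [0.5, 21.2, -6.1]
opening: 0.309
grip_force: 30.0
```

Emit:
arm_command:
  rows:
    - [[0,0,0],0]
    - [[0,0,0],0]
    - [[0,0,0],0]
    - [[0,0,0],0]
    - [[0,0,0],0]

```text
t: 5.2
eef_pos: [390.6, 298.3, 35.8]
tcp_rot: [-3.136, -0.006, -0.092]
ft_force: [0.1, 21.5, -5.8]
opening: 0.31
grip_force: 30.0
```

Emit:
arm_command:
  rows:
    - [[0,-0.012,0],0]
    - [[0,0,0],0]
    - [[0,0,0],0]
    - [[0,0,0],0]
    - [[0,0,0],0]

```text
t: 5.7
eef_pos: [390.4, 298.7, 35.7]
tcp_rot: [-3.14, -0.004, -0.091]
ft_force: [5.6, -5.3, -0.8]
opening: 0.309
grip_force: 30.0
```

Emit:
arm_command:
  rows:
    - [[0,0.002,-0.00075],-0.047]
    - [[0,0,-0.00075],-0.047]
    - [[0,0,-0.00075],-0.047]
    - [[0,0,-0.00075],-0.047]
    - [[0,0,-0.00075],-0.047]

```text
t: 6.2
eef_pos: [390.2, 300.0, 36.7]
tcp_rot: [-3.141, -0.006, 0.653]
ft_force: [-4.4, 17.8, -3.1]
opening: 0.309
grip_force: 30.0
```

Emit:
arm_command:
  rows:
    - [[0,0,-0.00075],-0.047]
    - [[0,0,-0.00075],-0.047]
    - [[0,0,-0.00075],-0.047]
    - [[0,0,-0.00075],-0.047]
    - [[0,0,-0.00075],-0.047]

```text
t: 6.7
eef_pos: [388.9, 300.6, 37.6]
tcp_rot: [3.139, -0.005, 1.391]
ft_force: [-12.1, 26.7, -1.4]
opening: 0.307
grip_force: 30.0
```

Emit:
arm_command:
  rows:
    - [[0,0,0],0]
    - [[0,0,0],0]
    - [[0,0,0],0]
    - [[0,0,0],0]
    - [[0,0,0],0]
  claw: 0.5

```text
t: 7.2
eef_pos: [388.9, 297.8, 36.2]
tcp_rot: [3.141, -0.0, 1.385]
ft_force: [-0.2, 0.3, 0.1]
opening: 0.5
grip_force: 0.0
```

Emit:
arm_command:
  rows:
    - [[0.003,-0.004,0],0]
    - [[0,0,0],0]
    - [[0,0,0],0]
    - [[0,0,0],0]
    - [[0,0,0],0]
  claw: 0.2

```text
t: 7.7
eef_pos: [388.1, 298.8, 36.0]
tcp_rot: [3.141, -0.0, 1.385]
ft_force: [2.5, -1.6, -0.2]
opening: 0.305
grip_force: 30.0
```

Emit:
arm_command:
  rows:
    - [[0,0,-0.00075],-0.047]
    - [[0,0,-0.00075],-0.047]
    - [[0,0,-0.00075],-0.047]
    - [[0,0,-0.00075],-0.047]
    - [[0,0,-0.00075],-0.047]

```text
t: 8.2
eef_pos: [388.2, 298.9, 36.9]
tcp_rot: [3.141, 0.0, 2.13]
ft_force: [2.3, -1.6, -1.1]
opening: 0.311
grip_force: 30.0
```

Emit:
arm_command:
  rows:
    - [[0,0,-0.00075],-0.047]
    - [[0,0,-0.00075],-0.047]
    - [[0,0,-0.00075],-0.047]
    - [[0,0,-0.00075],-0.047]
    - [[0,0,-0.00075],-0.047]

```text
t: 8.7
eef_pos: [388.2, 298.9, 37.8]
tcp_rot: [3.141, 0.0, 2.868]
ft_force: [2.2, -2.1, -1.1]
opening: 0.305
grip_force: 30.0
```

Nicely centred: the collar axis is at about (388.2, 298.8). Finish the turn, release and retreat to look.

Emit:
arm_command:
  rows:
    - [[0,0,-0.00075],-0.047]
    - [[0,0,-0.00075],-0.047]
    - [[0,0,-0.00075],-0.047]
    - [[0,0,-0.00075],-0.047]
    - [[0,0,-0.00075],-0.047]

```text
t: 9.2
eef_pos: [388.2, 298.9, 38.8]
tcp_rot: [-3.141, 0.001, -2.677]
ft_force: [2.2, -1.3, -0.6]
opening: 0.308
grip_force: 30.0
```

Emit:
arm_command:
  rows:
    - [[0,0,0],0]
    - [[0,0,0],0]
    - [[0,0,0],0]
    - [[0,0,0],0]
    - [[0,0,0],0]
  claw: 0.55

```text
t: 9.7
eef_pos: [387.8, 298.9, 38.8]
tcp_rot: [-3.142, -0.0, -2.684]
ft_force: [-0.2, 0.6, -0.2]
opening: 0.548
grip_force: 0.0
```

Emit:
arm_command:
  rows:
    - [[0,0,-0.12],0]
    - [[0,0,-0.2],0]
    - [[0,0,-0.2],0]
    - [[0,0,-0.2],0]
    - [[0,0,0],0]

```text
t: 10.2
eef_pos: [389.6, 300.0, 224.6]
tcp_rot: [3.141, 0.01, -2.684]
ft_force: [0.2, 0.2, -0.5]
opening: 0.548
grip_force: 0.0
```

Emit:
arm_command:
  rows:
    - [[0.0435,-0.187,0],0]
    - [[0.0435,-0.187,0],0]
    - [[0.0435,-0.187,0],0]
    - [[0.0435,-0.187,0],0]
    - [[0.0435,-0.187,0],0]

```text
t: 10.7
eef_pos: [442.4, 63.4, 218.5]
tcp_rot: [3.141, -0.0, -2.683]
ft_force: [-0.0, 0.3, 0.1]
opening: 0.551
grip_force: 0.0
```

Emit:
arm_command:
  rows:
    - [[0.0435,-0.187,0],0]
    - [[0.0435,-0.187,0],0]
    - [[0,0,0],0.047]
    - [[0,0,0],0.047]
    - [[0,0,0],0.047]

```text
t: 11.2
eef_pos: [464.2, -28.8, 218.2]
tcp_rot: [3.141, -0.001, -3.134]
ft_force: [0.3, 0.6, 0.4]
opening: 0.546
grip_force: 0.0
```

```bash
python3 m.py; python3 -c "
from cell import state;s=state();print(s['t'],s['eef_pos'],s['tcp_rot'],s['joints'])"
```

```text
top bench z 531.4160302713299
0 [387.1 296.2  83.6] 29 collar 74 [60.9 63.5 64.9 66.5 67.5]
1 [486.5 342.6  83.8] 27 collar 71 [58.1 62.3 64.4 66.  67.7]
2 [450.9 161.1  85.2] 23 collar 76 [62.1 63.7 65.1 66.6 67.9]
3 [549.4 207.5  84.4] 24 collar 72 [60.7 63.2 64.6 66.6 68. ]
rack fit [468.4664 251.8117  -1.1323] [-0.3  0.2 -0.   0.5 -0.4 -0.5  0.7 -0.2]
bar 495 [ 484.8 -159.1  244.3] [ 76.6 336.9 526.9]
yaw 2.002863522443233 [ 72.29731664 174.75693582]
minrect 505.5617980957031 -212.97215270996094 (144.59085083007812, 248.79470825195312) 39.86772537231445
scene bench z -0.6974189730726721
0 [390.  294.6  82. ] 15 collar 48 [53.2 56.  59.8 64.2 65.5]
1 [488.1 342.2  81.4] 16 collar 46 [52.6 54.9 60.6 64.2 65.7]
2 [452.9 160.2  80.5] 19 collar 55 [51.7 56.2 61.1 63.8 65.2]
3 [553.  206.4  80.7] 22 collar 55 [53.  56.4 61.4 63.5 65. ]
rack fit [470.9973 250.8498  -1.1294] [-0.8  0.5  0.5 -0.   0.5 -0.7 -0.2  0.2]
bar 1053 [ 486.9 -127.1  338.2] [ 73.2 337.6 518.3]
yaw 1.8873776883089444 [ 77.80239051 175.38916357]
minrect 502.970458984375 -210.15135192871094 (151.2942657470703, 240.56263732910156) 38.597293853759766
11.3 [464.23643997 -28.37257993 218.32888815] [ 3.14144035e+00 -8.14445668e-04 -3.12923089e+00] [-2.03193298e-01  2.60077444e-01  1.92970967e+00 -3.11906944e-05
  9.52633717e-01 -1.78633324e+00]
```

View pics/crops.png

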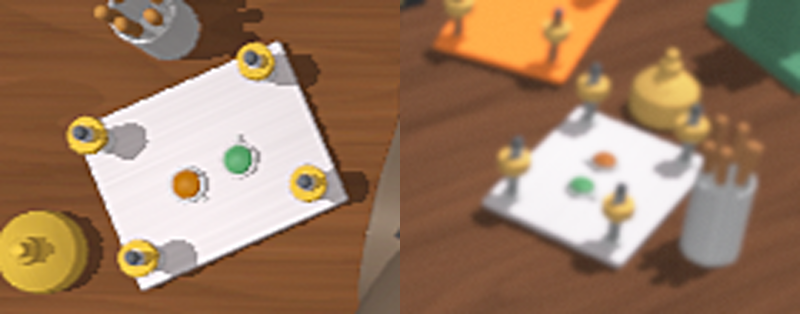

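Collar 0 now reads 64.9 against 64.7 for the others, so it is level. The picture shows the pendants, burner and tin undisturbed. Now to the shelf bar.

Emit:
arm_command:
  rows:
    - [[-0.042,-0.185,0],0]
    - [[-0.042,-0.185,0],0]
    - [[-0.042,-0.185,0],0]
    - [[-0.042,-0.185,0],0]
    - [[0,0,0],0.042]

```text
t: 11.8
eef_pos: [510.2, -217.1, 218.0]
tcp_rot: [-3.141, 0.0, 3.027]
ft_force: [-0.6, 0.2, -0.7]
opening: 0.547
grip_force: 0.0
```

Emit:
arm_command:
  rows:
    - [[0,0,0],0.042]
    - [[0,0,0],0.042]
    - [[0,0,0],0.042]
    - [[0,0,0],0.042]
    - [[0,0,0],0.042]

```text
t: 12.3
eef_pos: [509.3, -212.3, 218.4]
tcp_rot: [-3.141, -0.001, 2.365]
ft_force: [0.9, -0.8, -1.4]
opening: 0.551
grip_force: 0.0
```

Emit:
arm_command:
  rows:
    - [[0,0,0.16],0]
    - [[0,0,0.16],0]
    - [[0,0,0],0]
    - [[0,0,0],0]
    - [[0,0,0],0]

```text
t: 12.8
eef_pos: [510.2, -213.0, 140.5]
tcp_rot: [3.141, 0.002, 2.367]
ft_force: [-0.6, -0.2, 1.0]
opening: 0.55
grip_force: 0.0
```

Run:
```python
from h import *
p,P=cloud('scene','pics/s2.png')
s=state();print(s['t'],s['eef_pos'],s['tcp_rot'])
x=proj('scene',[508,-213,70]).astype(int)
cv2.imwrite('pics/s2c.png',cv2.resize(p[x[1]-60:x[1]+60,x[0]-70:x[0]+70,::-1],None,fx=5,fy=5,interpolation=cv2.INTER_CUBIC))
```

```text
12.85 [ 510.16608522 -212.95761183  140.63147137] [3.14094529e+00 2.72916278e-03 2.36669635e+00]
```

View pics/s2c.png

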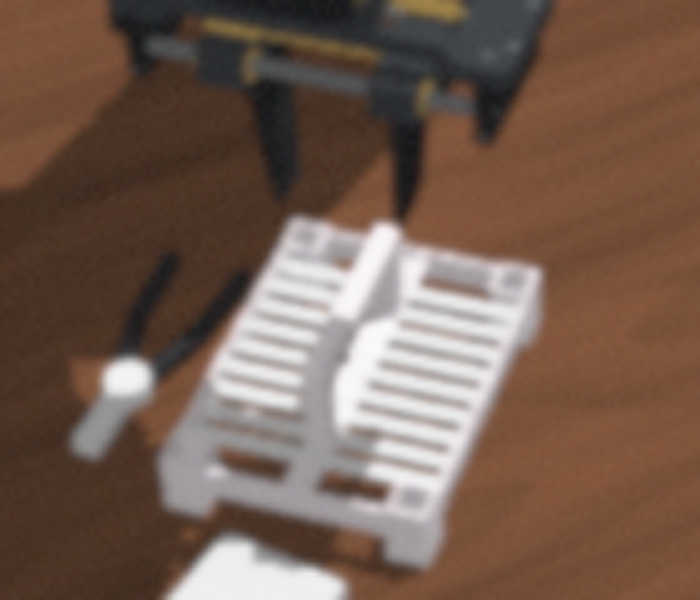

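The fingers (crop (285,185) and (400,210)) straddle the line of the bar (crop (370,265)). Descend and grip.

Emit:
arm_command:
  rows:
    - [[0,0,0.15],0]
    - [[0,0,0.12],0]
    - [[0,0,0.08],0]
    - [[0,0,0],0]
    - [[0,0,0],0]

```text
t: 13.35
eef_pos: [510.0, -213.0, 52.6]
tcp_rot: [3.141, 0.001, 2.366]
ft_force: [-0.6, -0.0, -0.3]
opening: 0.55
grip_force: 0.0
```

Emit:
arm_command:
  rows:
    - [[0,0,0],0]
    - [[0,0,0],0]
    - [[0,0,0],0]
    - [[0,0,0],0]
    - [[0,0,0],0]
  claw: 0.0

```text
t: 13.85
eef_pos: [509.5, -212.6, 51.5]
tcp_rot: [3.142, 0.0, 2.366]
ft_force: [-0.7, 0.0, 0.2]
opening: 0.185
grip_force: 0.0
```

Emit:
arm_command:
  rows:
    - [[0,0,0],0]
    - [[0,0,0],0]
    - [[0,0,0],0]
    - [[0,0,0],0]
    - [[0,0,0],0]

```text
t: 14.35
eef_pos: [509.3, -212.7, 51.5]
tcp_rot: [-3.141, 0.0, 2.366]
ft_force: [-2.8, -2.1, 5.3]
opening: 0.122
grip_force: 30.0
```

Emit:
arm_command:
  rows:
    - [[0,0,-0.02],0]
    - [[0,0,-0.1],0]
    - [[0,0,-0.16],0]
    - [[0,0,-0.16],0]
    - [[0,0,-0.06],0]

```text
t: 14.85
eef_pos: [510.2, -212.7, 179.6]
tcp_rot: [3.14, 0.004, 2.366]
ft_force: [1.2, -0.3, -4.6]
opening: 0.124
grip_force: 30.0
```

Emit:
arm_command:
  rows:
    - [[0.055,0.047,0],0]
    - [[0.109,0.094,0],0]
    - [[0.109,0.094,0],0]
    - [[0.109,0.094,0],0]
    - [[0.109,0.094,0],0]

```text
t: 15.35
eef_pos: [494.6, -48.9, 175.2]
tcp_rot: [-3.141, -0.002, 2.365]
ft_force: [-0.5, -0.2, -4.2]
opening: 0.126
grip_force: 30.0
```

Emit:
arm_command:
  rows:
    - [[0.109,0.094,0],0]
    - [[0.109,0.094,0],0]
    - [[0.109,0.094,0],0]
    - [[0.109,0.094,0],0]
    - [[0.109,0.094,0],0]

```text
t: 15.85
eef_pos: [479.4, 130.2, 175.2]
tcp_rot: [-3.14, -0.002, 2.366]
ft_force: [0.7, 0.6, -3.5]
opening: 0.122
grip_force: 30.0
```

Emit:
arm_command:
  rows:
    - [[0.109,0.094,0],0]
    - [[0.109,0.094,0],0]
    - [[0.109,0.094,0],0]
    - [[0.055,0.047,0],0]
    - [[0,0,0],0.028]

```text
t: 16.35
eef_pos: [468.6, 256.3, 174.9]
tcp_rot: [-3.14, -0.001, 2.28]
ft_force: [-0.2, -1.6, -4.0]
opening: 0.125
grip_force: 30.0
```

Emit:
arm_command:
  rows:
    - [[0,0,0],0.028]
    - [[0,0,0],0.028]
    - [[0,0,0],0.028]
    - [[0,0,0],0]
    - [[0,0,0],0]

```text
t: 16.85
eef_pos: [469.6, 254.0, 175.5]
tcp_rot: [-3.14, -0.0, 2.017]
ft_force: [-0.5, 0.5, -4.7]
opening: 0.122
grip_force: 30.0
```

```bash
cat > f.py <<'E'
from h import *
import sys
s=state();e=np.array(s['eef_pos']);yaw=s['tcp_rot'][2];fz=e[2]-52
print(s['t'],e.round(1),np.round(s['tcp_rot'],4))
ims=[]
for c in ['top','scene']:
    p,P=cloud(c)
    r=np.hypot(P[...,0]-e[0],P[...,1]-e[1])
    Q=P[(r<120)&(P[...,2]>fz+26)&(P[...,2]<fz+42)]
    pl=np.linalg.lstsq(np.c_[Q[:,:2]-e[:2],np.ones(len(Q))],Q[:,2],rcond=None)[0]
    print(c,len(Q),'plane tilt',pl[:2].round(4),'z',pl[2].round(1))
    best=[]
    for a in np.arange(yaw-.06,yaw+.06,.004):
        R=np.array([[np.cos(a),-np.sin(a)],[np.sin(a),np.cos(a)]]);q=(Q[:,:2]-e[:2])@R
        lo,hi=np.percentile(q,0.7,axis=0),np.percentile(q,99.3,axis=0)
        best.append((np.prod(hi-lo),a,hi-lo,R@((lo+hi)/2)))
    b=min(best,key=lambda t:t[0]);print('yaw',b[1].round(4),'size',b[2].round(1),'centre off TCP (world)',b[3].round(1))
    x=proj(c,[e[0],e[1],110]).astype(int)
    ims.append(cv2.resize(p[x[1]-60:x[1]+60,x[0]-66:x[0]+66,::-1],None,fx=3,fy=4.5 if 0 else 3,interpolation=cv2.INTER_CUBIC))
cv2.imwrite('pics/'+sys.argv[1],np.hstack(ims))
E
python3 f.py f1.png
```

```text
16.85 [469.6 254.  175.5] [-3.1400e+00 -2.0000e-04  2.0165e+00]
top 1116 plane tilt [ 0.0148 -0.0327] z 152.6
yaw 2.0125 size [ 74.  129.5] centre off TCP (world) [ 19.4 -44.1]
scene 1263 plane tilt [ 0.001  -0.0012] z 153.1
yaw 2.0205 size [173.  130.5] centre off TCP (world) [ 0.1 -1.6]
```

View pics/f1.png

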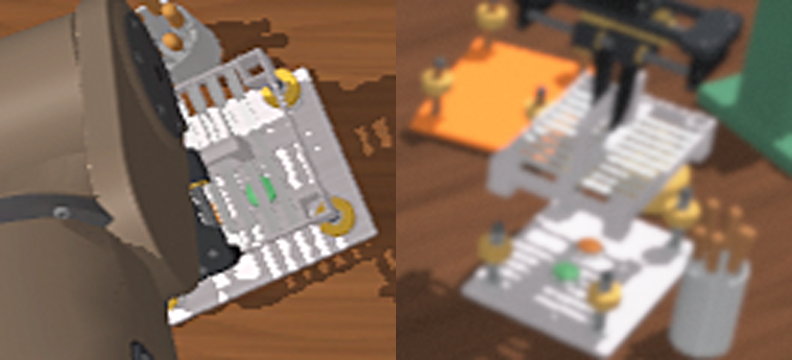

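Scene view: the shelf hangs level with its legs above the posts, at about (497,180), (617,220), (700,130) in the right half. Small correction, then lower while watching the force.

Emit:
arm_command:
  rows:
    - [[-0.0016,0.0015,0.04],0.002]
    - [[0,0,0.04],0]
    - [[0,0,0.03],0]
    - [[0,0,0.01],0]
    - [[0,0,0],0]

```text
t: 17.45
eef_pos: [470.7, 253.4, 145.6]
tcp_rot: [-3.14, 0.0, 2.007]
ft_force: [0.5, 0.1, -4.4]
opening: 0.123
grip_force: 30.0
```

Emit:
arm_command:
  rows:
    - [[0,0,0.008],0]
    - [[0,0,0.008],0]
    - [[0,0,0.008],0]
    - [[0,0,0.008],0]
    - [[0,0,0],0]

```text
t: 17.95
eef_pos: [470.8, 253.5, 138.1]
tcp_rot: [-3.141, 0.0, 2.007]
ft_force: [-0.3, 0.3, -4.6]
opening: 0.126
grip_force: 30.0
```

Emit:
arm_command:
  rows:
    - [[0.002,-0.0016,0],0]
    - [[0,0,0.006],0]
    - [[0,0,0.006],0]
    - [[0,0,0],0]
    - [[0,0,0],0]

```text
t: 18.45
eef_pos: [470.3, 253.8, 135.2]
tcp_rot: [-3.141, 0.0, 2.007]
ft_force: [0.7, -0.7, -3.7]
opening: 0.124
grip_force: 30.0
```

Emit:
arm_command:
  rows:
    - [[0,0,0.004],0]
    - [[0,0,0.004],0]
    - [[0,0,0.004],0]
    - [[0,0,0],0]
    - [[0,0,0],0]

```text
t: 18.95
eef_pos: [470.3, 253.8, 132.3]
tcp_rot: [-3.142, 0.0, 2.007]
ft_force: [0.1, -0.0, -4.8]
opening: 0.123
grip_force: 30.0
```

No contact with the feet about 6 mm below the post tops, so the legs are over the posts.

Emit:
arm_command:
  rows:
    - [[0,0,0.005],0]
    - [[0,0,0.005],0]
    - [[0,0,0.005],0]
    - [[0,0,0.005],0]
    - [[0,0,0],0]

```text
t: 19.45
eef_pos: [470.3, 253.8, 127.1]
tcp_rot: [-3.141, 0.0, 2.007]
ft_force: [0.6, -0.3, -4.0]
opening: 0.123
grip_force: 30.0
```

Emit:
arm_command:
  rows:
    - [[0,0,0.005],0]
    - [[0,0,0.005],0]
    - [[0,0,0.005],0]
    - [[0,0,0.005],0]
    - [[0,0,0],0]

```text
t: 19.95
eef_pos: [470.2, 253.8, 122.1]
tcp_rot: [-3.141, 0.0, 2.007]
ft_force: [-0.6, -0.3, -3.9]
opening: 0.12
grip_force: 30.0
```

Emit:
arm_command:
  rows:
    - [[0,0,0.005],0]
    - [[0,0,0.005],0]
    - [[0,0,0.005],0]
    - [[0,0,0.003],0]
    - [[0,0,0],0]

```text
t: 20.45
eef_pos: [470.3, 253.8, 117.7]
tcp_rot: [-3.141, 0.0, 2.007]
ft_force: [-0.3, 0.2, -4.0]
opening: 0.123
grip_force: 30.0
```

Emit:
arm_command:
  rows:
    - [[0,0,0.002],0]
    - [[0,0,0.002],0]
    - [[0,0,0.002],0]
    - [[0,0,0],0]
    - [[0,0,0],0]

```text
t: 20.95
eef_pos: [470.3, 253.8, 116.3]
tcp_rot: [-3.142, 0.0, 2.007]
ft_force: [0.7, -0.4, -4.1]
opening: 0.121
grip_force: 30.0
```

Emit:
arm_command:
  rows:
    - [[0,0,0.002],0]
    - [[0,0,0.002],0]
    - [[0,0,0],0]
    - [[0,0,0],0]
    - [[0,0,0],0]

```text
t: 21.45
eef_pos: [470.4, 253.9, 115.5]
tcp_rot: [3.141, 0.0, 2.007]
ft_force: [-1.5, 0.6, 0.8]
opening: 0.12
grip_force: 30.0
```

The weight has transferred onto the collars. Release and retreat upward.

Emit:
arm_command:
  rows:
    - [[0,0,0],0]
    - [[0,0,0],0]
    - [[0,0,0],0]
    - [[0,0,0],0]
    - [[0,0,0],0]
  claw: 0.45

```text
t: 21.95
eef_pos: [470.4, 253.8, 115.3]
tcp_rot: [3.142, 0.0, 2.007]
ft_force: [-0.8, -0.9, 0.2]
opening: 0.439
grip_force: 0.0
```

Emit:
arm_command:
  rows:
    - [[0,0,-0.04],0]
    - [[0,0,-0.1],0]
    - [[0,0,-0.15],0]
    - [[0,0,-0.15],0]
    - [[0,0,-0.1],0]

```text
t: 22.45
eef_pos: [470.6, 254.0, 253.6]
tcp_rot: [3.139, 0.0, 2.007]
ft_force: [0.4, 0.4, -0.2]
opening: 0.45
grip_force: 0.0
```

Emit:
arm_command:
  rows:
    - [[-0.18,0,0],0]
    - [[-0.18,0,0],0]
    - [[-0.18,0,0],0]
    - [[-0.18,0,0],0]
    - [[-0.18,0,0],0]

```text
t: 22.95
eef_pos: [565.9, 48.2, 251.3]
tcp_rot: [3.141, 0.0, 2.008]
ft_force: [-0.2, 0.6, 0.3]
opening: 0.453
grip_force: 0.0
```

```bash
cat > g.py <<'E'
from h import *
print(state()['t'],state()['ft_force'])
ims=[]
for c in ['top','scene']:
    p,P=cloud(c)
    r=np.hypot(P[...,0]-470,P[...,1]-254)
    Q=P[(r<112)&(P[...,2]>88)&(P[...,2]<104)]
    pl=np.linalg.lstsq(np.c_[Q[:,:2]-[470,254],np.ones(len(Q))],Q[:,2],rcond=None)[0]
    print(c,len(Q),'tilt',pl[:2].round(4),'z',pl[2].round(1))
    a=2.009;R=np.array([[np.cos(a),-np.sin(a)],[np.sin(a),np.cos(a)]]);q=(Q[:,:2]-[470,254])@R
    lo,hi=np.percentile(q,0.7,axis=0),np.percentile(q,99.3,axis=0);print(hi-lo,R@((hi+lo)/2)+[470,254])
    x=proj(c,[470,254,80]).astype(int)
    ims.append(cv2.resize(p[x[1]-60:x[1]+60,x[0]-66:x[0]+66,::-1],None,fx=3,fy=3,interpolation=cv2.INTER_CUBIC))
cv2.imwrite('pics/g.png',np.hstack(ims))
E
python3 g.py
```

```text
22.95 [-0.22321224  0.55937441  0.30555157]
top 1384 tilt [0.0028 0.0192] z 93.3
[130.92751721 166.92013827] [478.31078433 279.10245508]
scene 1413 tilt [ 0.0044 -0.0006] z 92.5
[173.23543019 130.78727444] [470.11049887 252.47481091]
```

View pics/g.png

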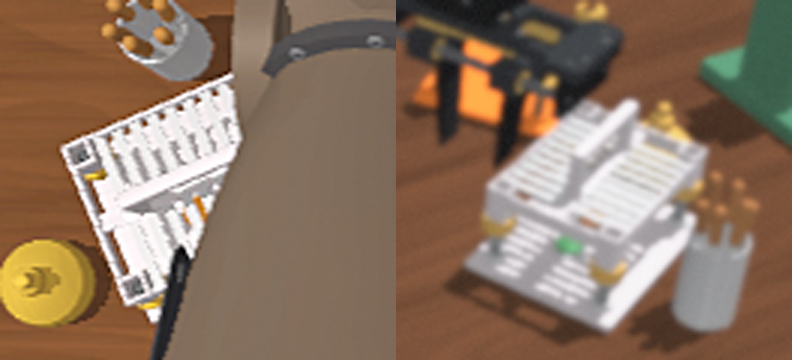

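The shelf sits level on the collars: tilt about 0.004 rad, feet about 63–64 mm. Legs are over the posts, bystanders undisturbed, and the arm is clear.

```bash
python3 -c "
from cell import env;print(env.job_done())"
```

```text
the job is handed in; nothing more can be done
None
```

I spun the run-down collar up level with the other three, set the shelf on all four collars, released it, and handed the job in at about 23 s. My last measurements put its tilt at about 0.004 rad and its feet at about 63 mm; the hand-in call returned no verdict.

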